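# Prise open the stuck lid of an enamel tin with a screwdriver

### The arm

A 7-joint arm with a two-finger parallel gripper is mounted at the origin on a cart in front of the work surface, level with it; the furniture and walls round the work are solid. World frame = base frame: x ahead of the robot, y to its left, z up, the work surface at z = 0. Lengths are in m, angles in rad, forces in N, time in s.
With the tool pointing down it reaches from about 0.425 to 0.925 m from the base axis. Payload 6.8 kg.
Tool frame: the origin (TCP) lies midway between the tips of the shut fingers; the grasp point (between the pads) lies 19 mm behind it; z points along the fingers, y is the direction in which the jaws open and shut (so a half turn about z gives the same grasp; the last joint's range is limited). The gripper opens to 85 mm and grips with 20 to 120 N. Pads are 22 mm wide; open, the fingers measure 114 mm over their backs; the gripper's body (76 mm by 85 mm) begins 54 mm behind the grasp point. The pads swing forward as they close: fully open they stand 13 mm farther back than shut.
Start: joints at [-0.108, 0.477, 0.022, 1.555, -0.011, 1.109, -0.083], TCP at [0.675, 0, 0.231] pointing down, gripper open.
Joint ranges: [-2.96, 2.96], [-0.34, 2.1], [-1.41, 1.46], [0.24, 2.44], [-1.37, 4.51], [0.17, 1.92], [-2.96, 2.96]. Speed limits (rad/s): [2.39, 2.39, 3.14, 3.14, 3.14, 3.14, 3.14].

### API

Orientations are given as a unit quaternion [w, x, y, z].
In Python, from station import readout, eyes, ticket gives the robot as it stands. The module is installed in compiled form; this text tells all that it offers.
- The arm moves only by the shell command python3 -m crank 'ROWS' [FORCE]. ROWS is JSON, a list of rows, each an object of numbers: "jaw": the opening in per cent of the stroke, from 0 (shut) to 100 (fully open); "x", "y", "z": the shift along the tool's x, y, z in mm; "ax", "ay", "az": the turn, a rotation vector about the tool's x, y, z in degrees. In form: [{"jaw": .., "x": .., "y": .., "z": .., "ax": .., "ay": .., "az": ..}, ...]. A call has 1 to 12 rows; each row shifts and turns the commanded pose from where the row before left it, along the tool's axes as they then stand; what a row does not reach is not made up. A row lasts 1/8 s, in which the tool goes at most 62.5 mm and 10.7 degrees, less where a joint would pass 70% of its speed; a pose out of reach is approached as far as the arm can. A call with a gripper value outside its range is refused whole. The fingers move at their own pace and stop on an object; FORCE is the grip in N (left out, the last holds). Time passes only in rows, so rows that do not move let the fingers close. It gives the time, the measured TCP pose, the force and the opening at its end, in the units of the state.
- readout.get_obs(): the state, without advancing time (a new reading comes with each control period).
- eyes.read_camera(name): name is "scene" or "side" or "wrist"; returns (picture, depth): 480x640x3 uint8, red, green, blue; 480x640 float32, m along the optical axis (not along the pixel's ray), 0 where there is no reading.
- eyes.calibration(name): a dict with "fx", "fy", "cx", "cy" (pixels), "k1" (the pictures are not rectified: a ray, as slopes to the right and down, at radius r is drawn at 1 + k1 r^2 times it, then the intrinsics apply), "R" (3x3) and "t" (3): a world point X has camera coordinates R X + t. Camera axes: x right, y down, z forward; pixel columns grow to the right and rows downward; lengths in m; the calibration is good to about 2 mm. A picture is of the moment at which its call begins: read the wrist's pose just before it. calibration takes no time and is no camera call; for the wrist camera it gives the pose at the moment of the call.
- ticket.hand_in(): hands the job in, once; it reports no verdict.
The state is a dict: "t": time; "q": joint angles; "joint_vel": joint speeds; "joint_torque": joint torques, N m; "eef_pos": TCP position; "tool_rot": TCP orientation; "contact_force": force on the tool from outside, world axes, zero at the start; "torque": the same for the moment, N m; "gripper_width": opening from 0.0 (shut) to 1.0 (fully open).
Only numpy, scipy, OpenCV 4.12 (cv2) and the standard library are available. Lean on these libraries where they do the work, as an engineer would, in place of code of your own. Each camera call takes 0.05 s, during which the arm holds its last target. There are 200 camera calls.

### The job

The lid of the blue and white enamel tin is stuck, and the glass vials in it stand right up to the lid but for one gap somewhere behind the slot in the lid's front edge: gently feel for that gap with the tip of the screwdriver, push the tip in under the lid and lever it up with no finger on it. Then swing the lid wide open until it stands about upright on its stiff hinge, lay the screwdriver flat on the worktop clear of the tin, and leave the things around where they are.

Things in the scene. Friction and masses are not known exactly. Their poses are not given: they have to be found in the camera images.
- tin: Blue enamelled tin, 112 (x) x 136 (y) x 74.5 mm high, fixed. Origin under its centre; front with the slot at -x, hinge along y at +x. Walls 3 mm, topped by a rolled steel bead 5 mm thick, centre line at x = +-54.5, y = +-66.5, z = 72 mm. Inside, glass vials stand up to z = 68 mm but for one gap, 16 mm wide in y, from the front wall to x = 0, its mid y anywhere in +-20 mm.
- lid: White flat lid, 3 mm thick, inset in the bead. Origin on the hinge axis; closed, its axes are the tin's, and it spans x = -102.75 to -1.25, y = +-63, z = -2.5 to +0.5 mm. In mid front edge a slot 50 mm wide (y) is cut in to x = -85.75 mm. Opens about its +y axis: the tilt of its z axis is the opening angle, 0 to 1.75 rad. Stiff hinge (0.2 N m): it stays at any angle.
- slot (a point): Centre of the slot in the lid's front edge, at x = -43, y = 0, z = 73 mm of the tin (fixed to it, same axes). From above the slot is 19 mm along x (bead at -52 to lid edge at -33) and 50 mm along y. Where the vials leave a gap, a 6 mm shaft pointing 32 to 60 degrees below level, towards the tin's +x, goes in and under the lid; the front bead is the fulcrum.
- hinge (a point): Middle of the lid's hinge axis, at (52.5, 0, 72.5) mm of the tin, with the tin's axes (hinge along y).
- driver: Screwdriver 198 mm long with a red handle, lying on the worktop, 90 g. Origin at mid-length on its underside; x runs along it towards the tip. Handle from x = -99 to -1 mm, 26 mm wide (y), 24 mm high (z 0 to 24); steel shaft 6 mm thick from x = -1 to the tip at x = +99 mm, its axis at z = 12 mm.
- jam_jar: Jam jar with white lid, 65 mm across, 94 mm high, loose bystander; origin under its centre.
- tomato_tin: Small round food tin, 75 mm across, 58 mm high, loose bystander; origin under its centre.
- spice_jar: Spice jar with dark cap, 41 mm across, 105 mm high, loose bystander; origin under its centre.
Not all that is in view belongs to the job. Of the things that look like the tin, the largest one is meant.

How it is judged:
On the way, in this order (a step that is already met when the one before it is completed fails the run):
1. the screwdriver has levered the lid up by more than 4 degrees and bears on it (angle between lid's own z axis and vertical above 0.07 rad and contact force between driver and lid above 0.2 N), for 0.1 s.
2. the lid is swung wide open, more than 69 degrees (angle between lid's own z axis and vertical above 1.2 rad), for 0.2 s.
At the end, for the whole second after the job is handed in: The lid stands open by more than 69 degrees (1.2 rad); the screwdriver lies at rest flat on the worktop (origin less than 12 mm high, axis within 7 degrees of level), not touching the tin (angle between lid's own z axis and vertical above 1.2 rad and height (world z) of driver between -0.006 and 0.012 m and angle between driver's own x axis and vertical between 1.45 and 1.69 rad and linear speed of driver below 0.02 m/s and contact force between driver and tin below 0.05 N).
It fails at once if fingers bear on the lid (over 1 N) before it is levered up by 4 degrees (contact force between the fingers and lid above 1 N and angle between lid's own z axis and vertical below 0.07 rad).
It fails at once if the screwdriver presses on the tin, its lid or its contents with more than 40 N (contact force between driver and tin above 40 N).
It fails at once if a bystander is shifted by more than 25 mm (distance of any of jam_jar, tomato_tin, spice_jar from where it was at the start of the episode above 0.025 m).
It also fails if it takes over 61 s, if anything falls off the work surface, if the arm or the gripper's body presses on something with over 40 N, if the wrist force passes 120 N, or if a joint passes its speed limit or range.

## Working session

There is one attempt and no reset: what is moved stays moved. The work goes in short steps, Python scripts to look and compute and a shell command to move; the robot and the scene stay as the last step left them, time stands still between calls to the robot, and variables do not carry over. Pictures are saved under pics/ and viewed, about 8 in all and at most 12, crops included, and the job is handed in when it is done.

```bash
mkdir -p pics; cat > h.py <<'E'
import numpy as np, cv2
from station import readout, eyes, ticket
from scipy.spatial.transform import Rotation as Rn
def shot(n):
    c=eyes.calibration(n); im,d=eyes.read_camera(n); return im,d,c
def save(im,f): cv2.imwrite('pics/'+f,cv2.cvtColor(im,cv2.COLOR_RGB2BGR))
def cam(c): return np.array([[c['fx'],0,c['cx']],[0,c['fy'],c['cy']],[0,0,1.]]),np.array([c['k1'],0,0,0,0.])
def rays(uv,c):
    K,D=cam(c); p=cv2.undistortPoints(np.array(uv,float).reshape(-1,1,2),K,D).reshape(-1,2)
    return np.c_[p,np.ones(len(p))]
def onplane(uv,c,z):
    R=np.array(c['R']);t=np.array(c['t']); o=-R.T@t; d=rays(uv,c)@R
    return o+d*((z-o[2])/d[:,2])[:,None]
def bydepth(uv,d,c):
    uv=np.array(uv).reshape(-1,2); R=np.array(c['R']);t=np.array(c['t'])
    z=d[uv[:,1].astype(int),uv[:,0].astype(int)]
    return (rays(uv,c)*z[:,None]-t)@R
def proj(X,c):
    K,D=cam(c); return cv2.projectPoints(np.array(X,float).reshape(-1,3),cv2.Rodrigues(np.array(c['R']))[0],np.array(c['t']),K,D)[0].reshape(-1,2)
def tool():
    o=readout.get_obs(); q=np.array(o['tool_rot']); return np.array(o['eef_pos']),Rn.from_quat(q[[1,2,3,0]]),o
E
python3 - <<'E'
from h import *
for n in('scene','side','wrist'):
    im,d,c=shot(n); save(im,n+'0.png'); np.savez('/tmp/'+n+'0.npz',im=im,d=d,c=c)
    R=np.array(c['R']);print(n,-R.T@np.array(c['t']),c['fx'],R[2])
print(readout.get_obs())
E
```

```text
scene [-0.28620614 -0.6860394   0.71662981] 458.4140934290471 [ 0.74401345  0.39122361 -0.5416531 ]
side [ 0.47359754 -1.35763224  0.53793596] 545.6951264712131 [ 0.10060575  0.92027589 -0.37811475]
wrist [0.6746646  0.08484408 0.3736119 ] 427.11041188569817 [-0.00095795 -0.32543261 -0.94556475]
{'t': 0.15, 'q': array([-0.10812928,  0.47763093,  0.02237282,  1.556166  , -0.01151004,
        1.10929845, -0.08308464]), 'joint_vel': array([-0.00073258, -0.0018038 ,  0.00056178, -0.00402974, -0.00094368,
        0.0010548 ,  0.00043966]), 'joint_torque': array([ 1.55385478e-03, -5.96924365e+01,  1.60940632e+00, -2.81490952e+01,
        1.26662746e-02,  6.56643446e-03,  5.58682734e-05]), 'eef_pos': array([6.74570715e-01, 2.93571517e-06, 2.30560316e-01]), 'tool_rot': array([-4.49660172e-04,  7.07094128e-01,  7.07119100e-01, -5.19568018e-04]), 'contact_force': array([-0.29827852, -0.83979172,  0.81671884]), 'torque': array([-0.07288458,  0.010712  ,  0.01496935]), 'gripper_width': 1.0011258591654866}
```

View pics/scene0.png

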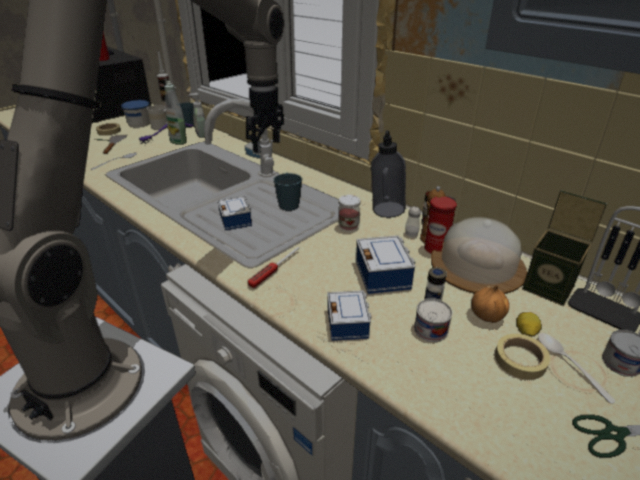

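View pics/wrist0.png

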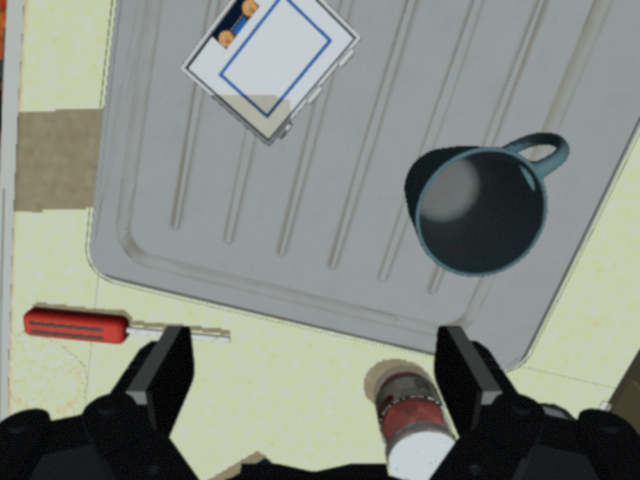

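```bash
python3 - <<'E'
from h import *
for n in('scene','side'):
    f=np.load('/tmp/%s0.npz'%n,allow_pickle=True); im,d,c=f['im'],f['d'],f['c'].item()
    if n=='scene':
        save(np.hstack([cv2.resize(im[215:355,310:470],None,fx=4.2,fy=4.2,interpolation=cv2.INTER_CUBIC)]),'crop1.png')
        pts={'tinL front':[(358,238),(372,270),(413,263),(396,236)],'tin near':[(328,294),(331,319),(369,317),(365,292)],'tin sink':[(220,203),(229,214),(250,208),(242,197)]}
        for k,v in pts.items():
            P=bydepth(v,d,c); print(k,P.round(3).tolist(), 'side lens',np.linalg.norm(np.roll(P,-1,0)-P,axis=1).round(3))
        for k,v in {'jam':(348,203),'tomato':(434,308),'spice':(437,272)}.items(): print(k,bydepth([v],d,c).round(3))
    hsv=cv2.cvtColor(im,cv2.COLOR_RGB2HSV); m=(((hsv[...,0]<6)|(hsv[...,0]>174))&(hsv[...,1]>150)&(hsv[...,2]>60)).astype(np.uint8)
    N,L,S,C=cv2.connectedComponentsWithStats(m)
    for i in range(1,N):
        if S[i,4]>60: print(n,S[i],bydepth([C[i]],d,c).round(3))
f=np.load('/tmp/wrist0.npz',allow_pickle=True); im,d,c=f['im'],f['d'],f['c'].item()
print('driver wrist',onplane([(26,322),(127,330)],c,.012).round(4),onplane([(229,337)],c,.012).round(4), bydepth([(75,325),(180,333)],d,c).round(3))
E
```

```text
tinL front [[0.731, -0.259, -0.0], [0.517, -0.388, 0.074], [0.588, -0.463, 0.074], [0.681, -0.386, 0.074]] side lens [0.261 0.104 0.12  0.155]
tin near [[0.414, -0.327, 0.054], [0.347, -0.369, 0.053], [0.387, -0.437, 0.055], [0.52, -0.373, -0.0]] side lens [0.08  0.08  0.157 0.128]
tin sink [[0.635, 0.154, 0.052], [0.596, 0.09, 0.052], [0.656, 0.06, 0.05], [0.7, 0.122, 0.05]] side lens [0.075 0.068 0.076 0.073]
jam [[ 0.749 -0.215  0.093]]
tomato [[ 0.476 -0.55   0.057]]
spice [[ 0.539 -0.531  0.104]]
scene [430 197  27  13 270] [[ 0.772 -0.473  0.149]]
scene [430 213  24  18 238] [[ 0.746 -0.485  0.118]]
scene [426 231  21  22 244] [[ 0.746 -0.474  0.044]]
scene [248 264  29  23 173] [[ 0.432 -0.136  0.022]]
side [397  53  16  32 387] [[1.188 1.257 0.334]]
side [225 242  39  11 318] [[ 0.445 -0.139  0.018]]
side [ 404  243   38   40 1225] [[ 0.77  -0.5    0.137]]
side [178 273  13   6  61] [[ 0.037  1.625 -0.914]]
side [135 281  15   9  81] [[-0.197  1.493 -0.907]]
side [ 18 330  14   8  71] [[-0.691  0.971 -0.905]]
side [  0 336  13  12  88] [[-0.775  0.916 -0.916]]
side [235 338  16  11  78] [[ 0.447 -0.577  0.03 ]]
side [ 28 343  16  11  92] [[-0.588  0.843 -0.906]]
side [ 10 352  18   9 106] [[-0.645  0.77  -0.904]]
side [ 21 381  22  11 116] [[-0.506  0.558 -0.914]]
side [  0 389  24  15 215] [[-0.579  0.489 -0.918]]
side [  0 407  12  11  62] [[-0.55   0.368 -0.906]]
side [ 45 415  13  13  82] [[-0.344  0.326 -0.908]]
side [ 19 425  16   7  65] [[-0.433  0.284 -0.909]]
side [ 41 429  21   9 112] [[-0.325  0.264 -0.917]]
driver wrist [[ 0.3936 -0.1224  0.012 ]
 [ 0.4927 -0.1304  0.012 ]] [[ 0.5919 -0.1377  0.012 ]] [[ 0.45  -0.118  0.024]
 [ 0.631  0.012  0.253]]
```

View pics/crop1.png

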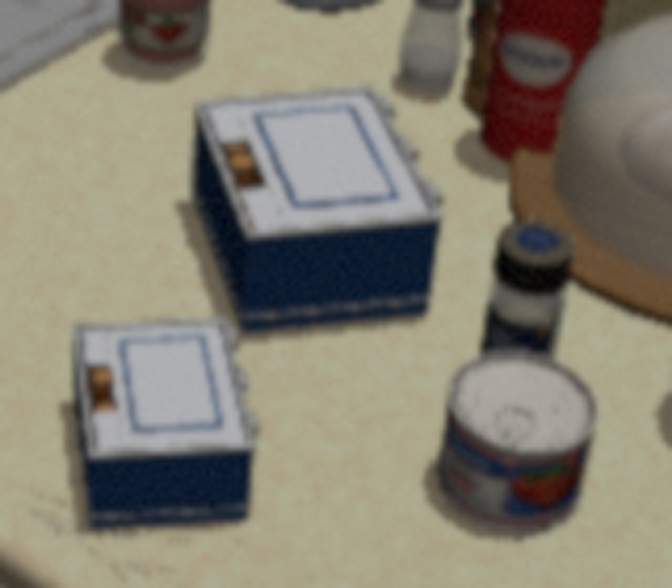

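The tin candidates in the scene image are the one on the drainer (235,212), the middle one (385,263) and the near one (348,315). The middle one fits: its top is at 74 mm and its sides are about 104 x 120 mm, while the other two tops are at about 52 mm. The crop shows its slot at about (368,254) and its hinge on the right side. The driver spans 198 mm on the counter, which matches the size given.

```bash
python3 - <<'E'
from h import *
f=np.load('/tmp/scene0.npz',allow_pickle=True); im,d,c=f['im'],f['d'],f['c'].item()
P=onplane([(357.6,240),(368.3,271),(414,265.5),(399,237)],c,.0745); print(P.round(3),np.linalg.norm(np.roll(P,-1,0)-P,axis=1).round(3),P.mean(0).round(3))
f=np.load('/tmp/wrist0.npz',allow_pickle=True); im,d,c=f['im'],f['d'],f['c'].item()
print(bydepth([(60,290),(60,270),(120,300),(120,270),(120,240),(90,150),(200,318),(200,290)],d,c).round(3))
E
python3 -m crank '[{"x":-55,"y":-15},{"x":-60,"y":-15},{"x":-60,"y":-15},{"x":-60,"y":-15},{"x":-60,"y":-15},{"x":-60,"y":-15},{"x":-25},{},{}]'
python3 - <<'E'
from h import *
im,d,c=shot('wrist'); save(im,'wrist1.png'); np.savez('/tmp/wrist1.npz',im=im,d=d,c=c)
E
```

```text
[[ 0.615 -0.307  0.075]
 [ 0.508 -0.382  0.075]
 [ 0.579 -0.469  0.075]
 [ 0.679 -0.395  0.075]] [0.131 0.111 0.124 0.109] [ 0.595 -0.388  0.075]
[[ 0.427 -0.093  0.   ]
 [ 0.43  -0.073 -0.002]
 [ 0.485 -0.104  0.001]
 [ 0.492 -0.07   0.005]
 [ 0.497 -0.04   0.006]
 [ 0.48   0.041  0.001]
 [ 0.562 -0.124 -0.   ]
 [ 0.566 -0.091  0.005]]schema error: expected keys jaw, x, y, z, ax, ay, az
```

View pics/wrist1.png

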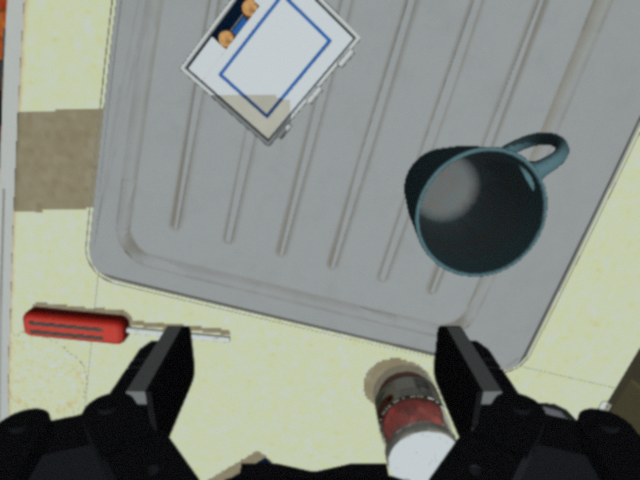

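```bash
python3 -m crank '[{"jaw":100,"x":-55,"y":-10,"z":0,"ax":0,"ay":0,"az":0},{"jaw":100,"x":-60,"y":-10,"z":0,"ax":0,"ay":0,"az":0},{"jaw":100,"x":-60,"y":-15,"z":0,"ax":0,"ay":0,"az":0},{"jaw":100,"x":-60,"y":-15,"z":0,"ax":0,"ay":0,"az":0},{"jaw":100,"x":-60,"y":-15,"z":0,"ax":0,"ay":0,"az":0},{"jaw":100,"x":-60,"y":-15,"z":0,"ax":0,"ay":0,"az":0},{"jaw":100,"x":-55,"y":0,"z":0,"ax":0,"ay":0,"az":0},{"jaw":100,"x":0,"y":0,"z":0,"ax":0,"ay":0,"az":0},{"jaw":100,"x":0,"y":0,"z":0,"ax":0,"ay":0,"az":0}]'
python3 - <<'E'
from h import *
im,d,c=shot('wrist'); save(im,'wrist2.png'); np.savez('/tmp/wrist2.npz',im=im,d=d,c=c)
E
```

```text
t: 1.32
eef_pos: [0.5951, -0.4092, 0.2307]
tool_rot: [-0.001, 0.707, 0.707, 0.0]
contact_force: [-0.7, 0.2, -0.7]
gripper_width: 1.0
```

View pics/wrist2.png

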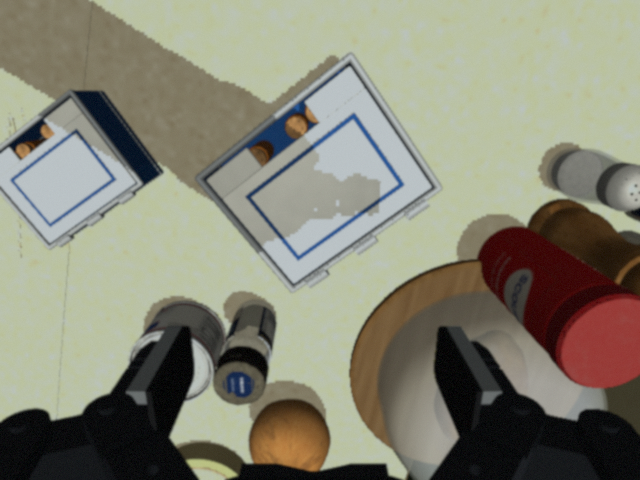

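```bash
python3 - <<'E'
from h import *
f=np.load('/tmp/wrist2.npz',allow_pickle=True); im,d,c=f['im'],f['d'],f['c'].item()
# refine outer contour: blue/white/dark vs. table is mixed; use hand corners
P=onplane([(199,179),(351,54),(441,188),(293,291)],c,.072); print(P.round(4).tolist(),np.linalg.norm(np.roll(P,-1,0)-P,axis=1).round(4))
ctr=P.mean(0); ux=(P[2]+P[3]-P[0]-P[1])[:2]; uy=(P[1]+P[2]-P[0]-P[3])[:2]
print('ctr',ctr,'yaw',np.degrees(np.arctan2(ux[1],ux[0])),np.degrees(np.arctan2(uy[1],uy[0]))-90)
a=(np.arctan2(ux[1],ux[0])+np.arctan2(uy[1],uy[0])-np.pi/2)/2
T=np.array([[np.cos(a),np.sin(a)],[-np.sin(a),np.cos(a)]])
print('depth at corners',bydepth([(330,220),(240,178),(261,152),(278,140),(296,125)],d,c).round(4).tolist())
for n,z,v in(('corks',.068,[(261,152),(296,125),(311,115),(278,139)]),('slotc',.073,[(247,164),(307,104),(258,172),(318,125)])):
    print(n,((onplane(v,c,z)[:,:2]-ctr[:2])@T.T*1000).round(1).tolist())
z=cv2.resize(im[80:200,220:340],(720,720),interpolation=cv2.INTER_CUBIC); save(z[:600],'crop2.png')
for k in(-30,0,30): # depth profile across slot on x=-42 line
  pass
ys=np.arange(-26,27,3.)
for X in(-46,-40):
    Q=np.c_[np.c_[np.full(len(ys),X/1000),ys/1000]@T+ctr[:2],np.full(len(ys),.068)]
    uv=proj(Q,c).round().astype(int); print(X,list(zip(ys.astype(int).tolist(),(bydepth(uv,d,c)[:,2]*1000).round().astype(int).tolist())))
E
```

```text
[[0.5134, -0.3807, 0.072], [0.6197, -0.2984, 0.072], [0.6869, -0.3873, 0.072], [0.5791, -0.4687, 0.072]] [0.1344 0.1114 0.135  0.1098]
ctr [ 0.59979662 -0.38378159  0.072     ] yaw -53.093856215844966 -52.60340262143831
depth at corners [[0.6072, -0.4104, 0.0748], [0.5431, -0.3798, 0.0735], [0.5582, -0.3621, 0.0698], [0.5653, -0.3599, 0.0071], [0.583, -0.3439, 0.0667]]
corks [[-42.3, -20.3], [-42.0, 10.8], [-41.0, 23.1], [-42.1, -5.1]]
slotc [[-42.0, -32.6], [-48.5, 25.5], [-33.0, -30.0], [-33.0, 23.1]]
-46 [(-26, 69), (-23, 70), (-20, 65), (-17, 54), (-14, 32), (-11, 7), (-8, 6), (-5, 6), (-2, 7), (1, 7), (4, 69), (7, 68), (10, 68), (13, 68), (16, 60), (19, 7), (22, 60), (25, 74)]
-40 [(-26, 72), (-23, 68), (-20, 68), (-17, 58), (-14, 37), (-11, 15), (-8, 5), (-5, 8), (-2, 6), (1, 6), (4, 69), (7, 69), (10, 70), (13, 69), (16, 69), (19, 34), (22, 69), (25, 73)]
```

View pics/crop2.png

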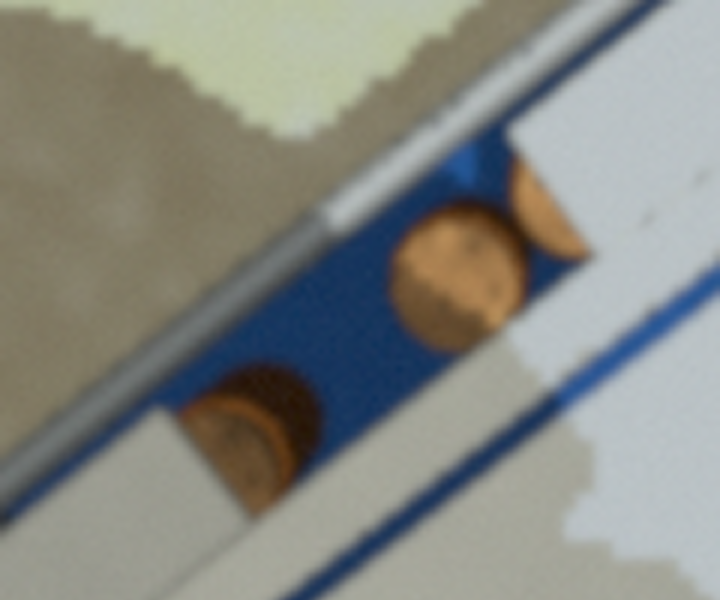

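```bash
python3 -m crank '[{"jaw":55,"x":56,"y":-26,"z":12,"ax":0,"ay":0,"az":0},{"jaw":55,"x":56,"y":-26,"z":12,"ax":0,"ay":0,"az":0},{"jaw":55,"x":56,"y":-26,"z":12,"ax":0,"ay":0,"az":0},{"jaw":55,"x":56,"y":-26,"z":12,"ax":0,"ay":0,"az":0},{"jaw":55,"x":57,"y":-24,"z":12,"ax":0,"ay":0,"az":0},{"jaw":55,"x":0,"y":0,"z":0,"ax":0,"ay":0,"az":-10.5},{"jaw":55,"x":0,"y":0,"z":0,"ax":0,"ay":0,"az":-10.5},{"jaw":55,"x":0,"y":0,"z":0,"ax":0,"ay":0,"az":-10.5},{"jaw":55,"x":0,"y":0,"z":0,"ax":0,"ay":0,"az":-10.5},{"jaw":55,"x":0,"y":0,"z":0,"ax":0,"ay":0,"az":-10.5},{"jaw":55,"x":0,"y":0,"z":0,"ax":0,"ay":0,"az":-10.5},{"jaw":55,"x":0,"y":0,"z":0,"ax":0,"ay":0,"az":-10.5}]'
python3 -m crank '[{"jaw":55,"x":0,"y":0,"z":0,"ax":0,"ay":0,"az":-6},{"jaw":55,"x":0,"y":0,"z":0,"ax":0,"ay":0,"az":-6},{"jaw":55,"x":0,"y":0,"z":0,"ax":0,"ay":-6,"az":0},{"jaw":55,"x":0,"y":0,"z":0,"ax":0,"ay":-6,"az":0},{"jaw":55,"x":0,"y":0,"z":0,"ax":0,"ay":0,"az":0},{"jaw":55,"x":0,"y":0,"z":0,"ax":0,"ay":0,"az":0}]'
cat >> h.py <<'E'
CT=np.array([0.5998,-0.3838,0]);YAW=np.radians(-52.85)
RT=Rn.from_euler('z',YAW)
def totin(P): return RT.inv().apply(np.array(P)-CT)*1000
def toworld(p): return RT.apply(np.array(p)/1000)+CT
def goto(tcp,R=None):
    p,r,o=tool(); print('shift in tool mm',(r.inv().apply(np.array(tcp)-p)*1000).round(1))
    if R is not None: print('rotvec deg',np.degrees((r.inv()*R).as_rotvec()).round(1))
E
python3 - <<'E'
from h import *
f=np.load('/tmp/wrist2.npz',allow_pickle=True); c=f['c'].item()
print('slot corners',totin(onplane([(247.5,147.5),(304.2,101.7),(261.7,166.7),(318.7,123)],c,.073)).round(1).tolist())
p,r,o=tool(); print(p,r.as_matrix().round(3).tolist(),o['q'].round(2))
u=np.array([.9968,-.0769,0]); R0=np.stack([-u,np.cross([0,0,-1],-u),[0,0,-1]],1)
R=Rn.from_matrix(R0)*Rn.from_euler('y',-12,degrees=True)
goto([.467,-.128,.005],R)
E
```

```text
t: 2.88
eef_pos: [0.4679, -0.1289, 0.172]
tool_rot: [0.0, 0.139, 0.99, 0.0]
contact_force: [-0.9, -0.6, -0.2]
gripper_width: 0.55
t: 3.62
eef_pos: [0.4687, -0.13, 0.1723]
tool_rot: [0.104, 0.038, 0.994, -0.004]
contact_force: [0.0, -0.1, -0.1]
gripper_width: 0.547
slot corners [[-50.6, -25.0, 73.0], [-50.8, 24.9, 73.0], [-34.3, -25.6, 73.0], [-33.8, 24.3, 73.0]]
[ 0.46865321 -0.13000344  0.17231345] [[-0.975, 0.077, 0.207], [0.075, 0.997, -0.016], [-0.208, -0.0, -0.978]] [ 0.37  0.16 -0.23  2.19  0.04  0.59  1.6 ]
shift in tool mm [ 36.5   1.9 163.3]
rotvec deg [ 0. -0.  0.]
```

```bash
python3 -m crank '[{"jaw":55,"x":10,"y":1,"z":45,"ax":0,"ay":0,"az":0},{"jaw":55,"x":10,"y":1,"z":45,"ax":0,"ay":0,"az":0},{"jaw":55,"x":10,"y":0,"z":40,"ax":0,"ay":0,"az":0},{"jaw":55,"x":4,"y":0,"z":18,"ax":0,"ay":0,"az":0},{"jaw":55,"x":2,"y":0,"z":11,"ax":0,"ay":0,"az":0},{"jaw":55,"x":0,"y":0,"z":3,"ax":0,"ay":0,"az":0},{"jaw":55,"x":0,"y":0,"z":0,"ax":0,"ay":0,"az":0}]'
python3 -m crank '[{"jaw":20,"x":0,"y":0,"z":0,"ax":0,"ay":0,"az":0},{"jaw":10,"x":0,"y":0,"z":0,"ax":0,"ay":0,"az":0},{"jaw":0,"x":0,"y":0,"z":0,"ax":0,"ay":0,"az":0},{"jaw":0,"x":0,"y":0,"z":0,"ax":0,"ay":0,"az":0},{"jaw":0,"x":0,"y":0,"z":0,"ax":0,"ay":0,"az":0},{"jaw":0,"x":0,"y":0,"z":0,"ax":0,"ay":0,"az":0}]' 80
```

```text
t: 4.5
eef_pos: [0.4677, -0.1284, 0.0054]
tool_rot: [0.104, 0.039, 0.994, -0.004]
contact_force: [-0.0, 0.0, 0.2]
gripper_width: 0.551
t: 5.25
eef_pos: [0.4672, -0.1287, 0.0063]
tool_rot: [0.105, 0.039, 0.994, -0.004]
contact_force: [-0.1, 0.9, 4.7]
gripper_width: 0.281
```

```bash
python3 -m crank '[{"jaw":0,"x":-3,"y":0,"z":-12,"ax":0,"ay":0,"az":0},{"jaw":0,"x":-8,"y":0,"z":-35,"ax":0,"ay":0,"az":0},{"jaw":0,"x":-8,"y":0,"z":-40,"ax":0,"ay":0,"az":0},{"jaw":0,"x":-8,"y":0,"z":-40,"ax":0,"ay":0,"az":0},{"jaw":0,"x":0,"y":0,"z":0,"ax":0,"ay":0,"az":0},{"jaw":0,"x":0,"y":0,"z":0,"ax":0,"ay":0,"az":0}]'
python3 - <<'E'
from h import *
p,r,o=tool()
u=np.array([.9968,-.0769,0]); R0=Rn.from_quat(np.array([.039,.994,-.004,.105])); pg=np.array([.4672,-.1287,.0063])
tipT=R0.inv().apply(np.array([.5919,-.1377,.012])-pg); print('tip in tool',tipT*1000,'expected world',p+r.apply(tipT), 'dir', R0.inv().apply(u))
im,d,c=shot('wrist'); save(im,'wrist3.png'); np.savez('/tmp/wrist3.npz',im=im,d=d,c=c)
print('proj wrist',proj([p+r.apply(tipT)],c), 'handle', proj([p+r.apply(tipT-.1*R0.inv().apply(u))],c)); ims,ds,cs=shot('side'); save(ims,'side3.png')
sc,dd,c2=shot('scene')
P=proj([p+r.apply(tipT)],cs)[0]; P2=proj([p+r.apply(tipT)],c2)[0]; print(P,P2)
A=cv2.resize(im,(400,300)); 
def cr(i,q): 
    x,y=int(q[0]),int(q[1]); return cv2.resize(i[y-40:y+35,x-60:x+40],(400,300),interpolation=cv2.INTER_CUBIC)
save(np.vstack([np.hstack([A,cv2.resize(im[200:500,100:400],(400,300))]),np.hstack([cr(ims,P),cr(sc,P2)])]),'mix3.png')
E
```

```text
t: 6.0
eef_pos: [0.4657, -0.129, 0.1354]
tool_rot: [0.104, 0.039, 0.994, -0.004]
contact_force: [-0.3, -1.3, -1.4]
gripper_width: 0.28
tip in tool [-123.45359735    0.7961529    20.54642164] expected world [ 0.59037545 -0.13812427  0.14084747] dir [-0.97769733  0.00141077  0.20887744]
proj wrist [[313.97632632 511.50836711]] handle [[313.54500747 383.68498551]]
[304.99371758 198.20997515] [294.94709196 206.0765395 ]
```

View pics/mix3.png

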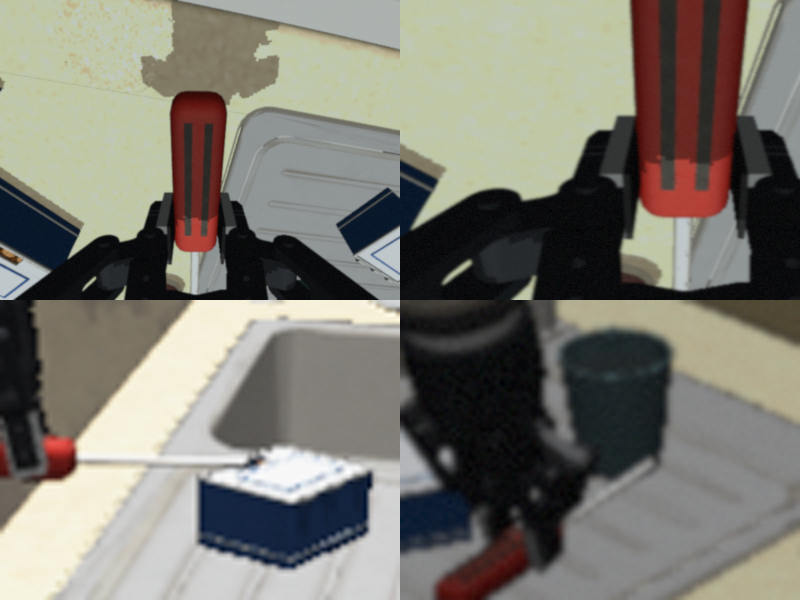

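```bash
cat >> h.py <<'E'
_R0=Rn.from_quat(np.array([.039,.994,-.004,.105])); _u=np.array([.9968,-.0769,0]); _l=np.array([.0769,.9968,0])
D2T=_R0.inv()*Rn.from_matrix(np.stack([_u,_l,[0,0,1.]],1))  # driver axes in tool
TIP=np.array([-.1234,.0008,.0205])
def pose(tip_tin,th,yaw=0):
    Rd=RT*Rn.from_euler('z',yaw,degrees=True)*Rn.from_euler('y',th,degrees=True)
    R=Rd*D2T.inv(); return toworld(tip_tin)-R.apply(TIP),R
def tipnow():
    p,r,o=tool(); Rd=RT.inv()*r*D2T; x=Rd.as_matrix()[:,0]
    print('t %.2f tip'%o['t'],totin(p+r.apply(TIP)).round(1),'pitch %.1f yaw %.1f'%(-np.degrees(np.arcsin(x[2])),np.degrees(np.arctan2(x[1],x[0]))),'F tin',RT.inv().apply(o['contact_force']).round(1),'M',RT.inv().apply(o['torque']).round(2),'w %.3f'%o['gripper_width'])
def lev(th,L,eps,y=-6.5):
    t=np.radians(th); s=np.array([np.cos(t),-np.sin(t)]); n=np.array([np.sin(t),np.cos(t)])
    q=np.array([-54.5,72])+(5.5+eps)*n+L*s; return np.array([q[0],y,q[1]])
E
python3 - <<'E'
from h import *
tipnow()
p,R=pose([-68,-6.5,97],45); print(p,R.as_matrix()[:,2]); goto(p+[0,0,.09],R); goto(p,R)
E
```

```text
t 6.15 tip [-202.1  141.1  139.7] pitch 0.2 yaw 48.4 F tin [-0.3  0.  -1.3] M [-0.25  0.2   0.04] w 0.285
[ 0.49724773 -0.26024104  0.18130588] [-0.32843311  0.43337661 -0.83923561]
shift in tool mm [ -69.2 -128.8 -125.4]
rotvec deg [-9.  42.  48.8]
shift in tool mm [ -50.7 -128.8  -37.3]
rotvec deg [-9.  42.  48.8]
```

```bash
python3 -m crank '[{"jaw":0,"x":-17,"y":-32,"z":-31,"ax":0,"ay":0,"az":0},{"jaw":0,"x":-17,"y":-32,"z":-31,"ax":0,"ay":0,"az":0},{"jaw":0,"x":-17,"y":-32,"z":-31,"ax":0,"ay":0,"az":0},{"jaw":0,"x":-18,"y":-33,"z":-32,"ax":0,"ay":0,"az":0},{"jaw":0,"x":0,"y":0,"z":0,"ax":-1.3,"ay":6,"az":7},{"jaw":0,"x":0,"y":0,"z":0,"ax":-1.3,"ay":6,"az":7},{"jaw":0,"x":0,"y":0,"z":0,"ax":-1.3,"ay":6,"az":7},{"jaw":0,"x":0,"y":0,"z":0,"ax":-1.3,"ay":6,"az":7},{"jaw":0,"x":0,"y":0,"z":0,"ax":-1.3,"ay":6,"az":7},{"jaw":0,"x":0,"y":0,"z":0,"ax":-1.3,"ay":6,"az":7},{"jaw":0,"x":0,"y":0,"z":0,"ax":-1.2,"ay":6,"az":7},{"jaw":0,"x":0,"y":0,"z":0,"ax":0,"ay":0,"az":0}]'
python3 - <<'E'
from h import *
tipnow(); p,R=pose([-68,-6.5,97],45); goto(p,R); print(tool()[2]['q'].round(2))
E
```

```text
t: 7.65
eef_pos: [0.4974, -0.2615, 0.269]
tool_rot: [-0.255, 0.429, 0.857, 0.126]
contact_force: [-0.7, 0.0, -1.2]
gripper_width: 0.281
t 7.65 tip [-67.   -7.6 184.5] pitch 45.1 yaw -0.3 F tin [-0.5 -0.5 -1.2] M [-0.05 -0.72  0.03] w 0.281
shift in tool mm [-46.8   0.8  74.1]
rotvec deg [ 0.  -0.1 -0.2]
[ 0.65  0.59 -0.23  1.41 -0.14  1.67  1.09]
```

```bash
python3 -m crank '[{"jaw":0,"x":-16,"y":1,"z":25,"ax":0,"ay":0,"az":0},{"jaw":0,"x":-16,"y":0,"z":25,"ax":0,"ay":0,"az":0},{"jaw":0,"x":-15,"y":0,"z":24,"ax":0,"ay":0,"az":0},{"jaw":0,"x":0,"y":0,"z":0,"ax":0,"ay":0,"az":0},{"jaw":0,"x":0,"y":0,"z":0,"ax":0,"ay":0,"az":0}]'
python3 - <<'E'
from h import *
tipnow(); p,r,o=tool(); W=p+r.apply(TIP); S=toworld([-43,-6.5,73])
out=[]
for n in('scene','side'):
    im,d,c=shot(n); np.savez('/tmp/%s4.npz'%n,im=im,d=d,c=c); P=proj([W,S],c); q=P.mean(0); x,y=int(q[0]),int(q[1]); print(n,'origin',x-40,y-60,'tip',P[0],'slot',P[1])
    out.append(cv2.resize(im[y-60:y+60,x-40:x+40],(400,600),interpolation=cv2.INTER_CUBIC))
save(np.hstack(out),'mix4.png')
p,R=pose([-68,-6.5,97],45); goto(p,R)
E
```

```text
t: 8.28
eef_pos: [0.4988, -0.2594, 0.1857]
tool_rot: [-0.252, 0.428, 0.859, 0.126]
contact_force: [0.0, 0.6, -0.0]
gripper_width: 0.286
t 8.28 tip [-67.4  -4.7 101.8] pitch 44.8 yaw 0.0 F tin [-0.5  0.4 -0. ] M [ 0.03 -0.74  0.03] w 0.286
scene origin 322 190 tip [357.72008912 245.50430112] slot [367.18508533 254.82612103]
side origin 259 194 tip [295.91418489 246.01618248] slot [302.98820298 262.88140996]
shift in tool mm [-2.  -1.8  4.3]
rotvec deg [ 0.2  0.3 -0. ]
```

View pics/mix4.png

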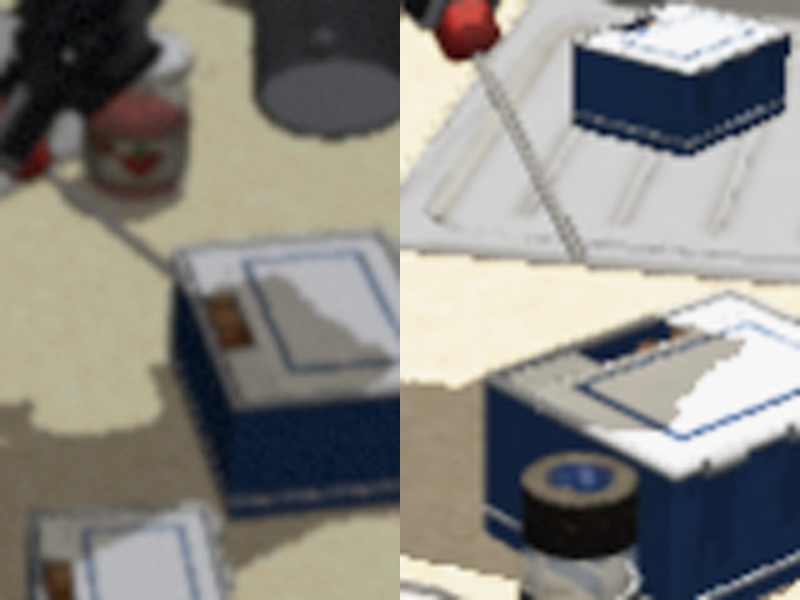

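The tip shows at (356,244) in the scene view and (295,246) in the side view, within about 1 px of where I predicted it, just outside the front edge and lined up with the slot. Next I'll feel my way in slowly.

```bash
python3 -m crank '[{"jaw":0,"x":-2,"y":-2,"z":4,"ax":0,"ay":0,"az":0},{"jaw":0,"x":-10,"y":0,"z":2,"ax":0,"ay":0,"az":0},{"jaw":0,"x":-10,"y":0,"z":2,"ax":0,"ay":0,"az":0},{"jaw":0,"x":-6,"y":0,"z":1.3,"ax":0,"ay":0,"az":0},{"jaw":0,"x":0,"y":0,"z":0,"ax":0,"ay":0,"az":0}]'
python3 - <<'E'
from h import *
tipnow(); p,R=pose([-43,-6.5,72],45); goto(p,R)
E
python3 -m crank '[{"jaw":0,"x":-3,"y":0,"z":0.6,"ax":0,"ay":0,"az":0},{"jaw":0,"x":-2,"y":0,"z":0.4,"ax":0,"ay":0,"az":0},{"jaw":0,"x":-2,"y":0,"z":0.4,"ax":0,"ay":0,"az":0},{"jaw":0,"x":-2,"y":0,"z":0.4,"ax":0,"ay":0,"az":0},{"jaw":0,"x":-1,"y":0,"z":0.2,"ax":0,"ay":0,"az":0},{"jaw":0,"x":0,"y":0,"z":0,"ax":0,"ay":0,"az":0}]'
python3 - <<'E'
from h import *
tipnow(); p,R=pose([-43,-6.5,72],45); goto(p,R)
E
```

```text
t: 9.0
eef_pos: [0.5077, -0.2757, 0.1609]
tool_rot: [-0.253, 0.429, 0.858, 0.126]
contact_force: [0.3, -0.0, -2.1]
gripper_width: 0.282
t 9.00 tip [-49.2  -7.8  76.7] pitch 44.9 yaw -0.2 F tin [ 0.2  0.2 -2.1] M [-0.05 -0.71 -0.04] w 0.282
shift in tool mm [-7.8  1.   0.4]
rotvec deg [ 0.1  0.1 -0.1]
t: 9.75
eef_pos: [0.5121, -0.2814, 0.1545]
tool_rot: [-0.253, 0.429, 0.858, 0.126]
contact_force: [-0.0, 0.3, -0.6]
gripper_width: 0.285
t 9.75 tip [-42.   -7.6  70.3] pitch 44.9 yaw -0.1 F tin [-0.2  0.1 -0.6] M [-0.03 -0.7   0.  ] w 0.285
shift in tool mm [ 1.7  0.9 -1.1]
rotvec deg [ 0.1  0.1 -0.1]
```

Nothing felt so far. I'll advance in small steps past the vial tops, which stand at z = 68 mm.

```bash
python3 -m crank '[{"jaw":0,"x":-2,"y":1,"z":0.2,"ax":0,"ay":0,"az":0},{"jaw":0,"x":-2,"y":0,"z":0.4,"ax":0,"ay":0,"az":0},{"jaw":0,"x":-2,"y":0,"z":0.4,"ax":0,"ay":0,"az":0},{"jaw":0,"x":-2,"y":0,"z":0.4,"ax":0,"ay":0,"az":0},{"jaw":0,"x":0,"y":0,"z":0,"ax":0,"ay":0,"az":0}]'
python3 - <<'E'
from h import *
tipnow()
E
```

```text
t: 10.38
eef_pos: [0.5165, -0.2856, 0.1488]
tool_rot: [-0.253, 0.429, 0.858, 0.126]
contact_force: [-0.6, 1.0, -0.8]
gripper_width: 0.283
t 10.38 tip [-36.   -6.7  64.6] pitch 44.9 yaw -0.1 F tin [-1.2  0.1 -0.8] M [-0.02 -0.69  0.01] w 0.283
```

```bash
python3 -m crank '[{"jaw":0,"x":-4,"y":0,"z":0.8,"ax":0,"ay":0,"az":0},{"jaw":0,"x":-4,"y":0,"z":0.8,"ax":0,"ay":0,"az":0},{"jaw":0,"x":-4,"y":0,"z":0.8,"ax":0,"ay":0,"az":0},{"jaw":0,"x":0,"y":0,"z":0,"ax":0,"ay":0,"az":0}]'
python3 - <<'E'
from h import *
tipnow()
E
python3 -m crank '[{"jaw":0,"x":-4,"y":0,"z":0.8,"ax":0,"ay":0,"az":0},{"jaw":0,"x":-4,"y":0,"z":0.8,"ax":0,"ay":0,"az":0},{"jaw":0,"x":-2,"y":0,"z":0.4,"ax":0,"ay":0,"az":0},{"jaw":0,"x":0,"y":0,"z":0,"ax":0,"ay":0,"az":0}]'
python3 - <<'E'
from h import *
tipnow()
for th in(33,25,20,15,10,5,0):
    print(th,lev(th,43,2)); p,R=pose(lev(th,43,2,-6.7),th); goto(p,R)
E
```

```text
t: 10.88
eef_pos: [0.5218, -0.2927, 0.1401]
tool_rot: [-0.253, 0.429, 0.858, 0.126]
contact_force: [0.3, -0.8, -0.9]
gripper_width: 0.283
t 10.88 tip [-27.2  -6.8  55.9] pitch 44.9 yaw -0.1 F tin [ 0.9 -0.2 -0.9] M [ 0.05 -0.73  0.03] w 0.283
t: 11.38
eef_pos: [0.5262, -0.2985, 0.1332]
tool_rot: [-0.253, 0.429, 0.858, 0.126]
contact_force: [-0.2, 0.0, -0.7]
gripper_width: 0.283
t 11.38 tip [-19.9  -6.7  49. ] pitch 44.9 yaw -0.1 F tin [-0.1 -0.1 -0.7] M [-0.01 -0.67  0.03] w 0.283
33 [-14.35237282  -6.5         54.87055075]
shift in tool mm [ 0.1 -0.2 18. ]
rotvec deg [  0.1 -11.9  -0.1]
25 [-12.35912819  -6.5         60.62472315]
shift in tool mm [-0.4 -0.3 29.4]
rotvec deg [  0.1 -19.9  -0.1]
20 [-11.52806623  -6.5         64.34082849]
shift in tool mm [-1.6 -0.3 36.4]
rotvec deg [  0.1 -24.9  -0.2]
15 [-11.02404663  -6.5         68.11522476]
shift in tool mm [-3.3 -0.3 43.4]
rotvec deg [  0.1 -29.9  -0.2]
10 [-10.85090529  -6.5         71.91918651]
shift in tool mm [-5.7 -0.3 50.1]
rotvec deg [  0.  -34.9  -0.2]
5 [-11.00995991  -6.5         75.7237633 ]
shift in tool mm [-8.6 -0.3 56.7]
rotvec deg [  0.  -39.9  -0.2]
0 [-11.5  -6.5  79.5]
shift in tool mm [-12.1  -0.3  62.9]
rotvec deg [  0.  -44.9  -0.2]
```

```bash
python3 -m crank '[{"jaw":0,"x":0.2,"y":0,"z":4.5,"ax":0,"ay":-3,"az":0},{"jaw":0,"x":0.4,"y":0,"z":4.5,"ax":0,"ay":-3,"az":0},{"jaw":0,"x":0.6,"y":0,"z":4.5,"ax":0,"ay":-3,"az":0},{"jaw":0,"x":0.8,"y":0,"z":4.5,"ax":0,"ay":-3,"az":0},{"jaw":0,"x":0,"y":0,"z":0,"ax":0,"ay":0,"az":0}]'
python3 - <<'E'
from h import *
tipnow(); p,R=pose(lev(29,43,2,-6.7),29); goto(p,R);p,R=pose(lev(25,43,2,-6.7),25); goto(p,R)
E
```

```text
t: 12.0
eef_pos: [0.5197, -0.2891, 0.119]
tool_rot: [-0.162, 0.439, 0.88, 0.081]
contact_force: [0.4, 0.9, -2.0]
gripper_width: 0.284
t 12.00 tip [-15.9  -6.2  55.9] pitch 32.9 yaw -0.1 F tin [-0.5  0.9 -2. ] M [ 0.02 -0.34  0.  ] w 0.284
shift in tool mm [-0.7 -0.6  5.9]
rotvec deg [ 0.1 -3.9 -0.1]
shift in tool mm [ 0.  -0.7 11.6]
rotvec deg [ 0.1 -7.9 -0.1]
```

```bash
python3 -m crank '[{"jaw":0,"x":0,"y":0,"z":3,"ax":0,"ay":-2,"az":0},{"jaw":0,"x":0,"y":0,"z":3,"ax":0,"ay":-2,"az":0},{"jaw":0,"x":0,"y":0,"z":0,"ax":0,"ay":0,"az":0}]'
python3 - <<'E'
from h import *
tipnow()
E
python3 -m crank '[{"jaw":0,"x":0,"y":0,"z":3,"ax":0,"ay":-2,"az":0},{"jaw":0,"x":0,"y":0,"z":3,"ax":0,"ay":-2,"az":0},{"jaw":0,"x":0,"y":0,"z":0,"ax":0,"ay":0,"az":0}]'
python3 - <<'E'
from h import *
tipnow(); p,R=pose(lev(25,43,2,-6.7),25); goto(p,R);p,R=pose(lev(20,43,2,-6.7),20); goto(p,R)
E
```

```text
t: 12.38
eef_pos: [0.5184, -0.2879, 0.1128]
tool_rot: [-0.132, 0.442, 0.885, 0.066]
contact_force: [-0.1, 2.2, -1.1]
gripper_width: 0.284
t 12.38 tip [-13.6  -6.6  57.2] pitch 29.0 yaw -0.1 F tin [-1.8  1.2 -1.1] M [0.07 0.06 0.01] w 0.284
t: 12.75
eef_pos: [0.5173, -0.2865, 0.1068]
tool_rot: [-0.101, 0.444, 0.889, 0.05]
contact_force: [-1.9, 3.0, -1.7]
gripper_width: 0.286
t 12.75 tip [-11.8  -6.6  59.1] pitch 25.1 yaw -0.1 F tin [-3.6  0.3 -1.7] M [ 0.01  0.45 -0.02] w 0.286
shift in tool mm [ 0.9 -0.3 -1.2]
rotvec deg [ 0.  -0.1 -0.1]
shift in tool mm [ 2.3 -0.3  5.8]
rotvec deg [ 0.  -5.1 -0.1]
```

```bash
cat >> h.py <<'E'
def lid(name='scene',cache=None):
    im,d,c=cache or shot(name); v,u=np.mgrid[0:480,0:640]; uv=np.c_[u.ravel(),v.ravel()]; k=d.ravel()>0
    P=totin(bydepth(uv[k],d,c)); m=(abs(P[:,1])<58)&(P[:,0]>-20)&(P[:,0]<40)&(P[:,2]>62)&(P[:,2]<110); Q=P[m]
    for _ in range(3):
        A=np.c_[Q[:,:2],np.ones(len(Q))]; s=np.linalg.lstsq(A,Q[:,2],rcond=None)[0]; e=abs(Q[:,2]-A@s); Q=Q[e<max(2*np.median(e),1)]
    print(name,'lid slope x %.3f y %.3f n %d, z at x=-20: %.1f'%(-s[0],s[1],len(Q),s@[-20,0,1]))
E
python3 - <<'E'
from h import *
for n in('scene','side'):
    f=np.load('/tmp/%s4.npz'%n,allow_pickle=True); lid(n,(f['im'],f['d'],f['c'].item())); lid(n)
tipnow()
E
```

```text
scene lid slope x 0.001 y -0.004 n 382, z at x=-20: 73.8
scene lid slope x 0.016 y 0.001 n 436, z at x=-20: 74.5
side lid slope x 0.011 y 0.003 n 545, z at x=-20: 76.2
side lid slope x 0.015 y 0.002 n 570, z at x=-20: 76.4
t 12.85 tip [-11.4  -6.7  59.2] pitch 25.0 yaw -0.2 F tin [-3.5  0.3 -2.7] M [0.07 0.61 0.01] w 0.286
```

```bash
python3 -m crank '[{"jaw":0,"x":0,"y":0,"z":0,"ax":0,"ay":0,"az":0},{"jaw":0,"x":0.5,"y":0,"z":1.5,"ax":0,"ay":-1,"az":0},{"jaw":0,"x":0.5,"y":0,"z":1.5,"ax":0,"ay":-1,"az":0},{"jaw":0,"x":0,"y":0,"z":0,"ax":0,"ay":0,"az":0}]' 120
python3 - <<'E'
from h import *
tipnow(); lid()
E
```

```text
t: 13.35
eef_pos: [0.5167, -0.2858, 0.1046]
tool_rot: [-0.084, 0.445, 0.891, 0.042]
contact_force: [-1.3, 1.3, -3.3]
gripper_width: 0.272
t 13.35 tip [-10.9  -6.7  61.3] pitch 22.8 yaw -0.1 F tin [-1.8 -0.3 -3.3] M [-0.08  0.1  -0.  ] w 0.272
scene lid slope x 0.029 y -0.000 n 383, z at x=-20: 75.9
```

```bash
python3 -m crank '[{"jaw":0,"x":0.4,"y":0,"z":3,"ax":0,"ay":-2,"az":0},{"jaw":0,"x":0.4,"y":0,"z":3,"ax":0,"ay":-2,"az":0},{"jaw":0,"x":0,"y":0,"z":0,"ax":0,"ay":0,"az":0}]'
python3 - <<'E'
from h import *
tipnow(); lid()
E
python3 -m crank '[{"jaw":0,"x":0.4,"y":0,"z":2.5,"ax":0,"ay":-2,"az":0},{"jaw":0,"x":0.4,"y":0,"z":2.5,"ax":0,"ay":-2,"az":0},{"jaw":0,"x":0,"y":0,"z":0,"ax":0,"ay":0,"az":0}]'
python3 - <<'E'
from h import *
tipnow(); lid()
E
```

```text
t: 13.78
eef_pos: [0.5156, -0.284, 0.0989]
tool_rot: [-0.053, 0.446, 0.893, 0.027]
contact_force: [-0.3, 1.0, -2.0]
gripper_width: 0.268
t 13.78 tip [-10.3  -6.5  63.8] pitch 18.9 yaw -0.1 F tin [-1.   0.4 -2. ] M [0.02 0.28 0.02] w 0.268
scene lid slope x 0.036 y 0.002 n 460, z at x=-20: 76.7
t: 14.2
eef_pos: [0.5149, -0.2831, 0.0938]
tool_rot: [-0.022, 0.447, 0.894, 0.011]
contact_force: [-0.2, 0.9, -2.2]
gripper_width: 0.275
t 14.20 tip [-9.3 -6.5 67.2] pitch 14.9 yaw -0.1 F tin [-0.8  0.4 -2.2] M [0.02 0.34 0.03] w 0.275
scene lid slope x 0.060 y 0.002 n 395, z at x=-20: 78.4
```

```bash
cat > plan.py <<'E'
from h import *
import sys
def tp(f,r=62,e=5.5): return np.array([52.5-r*np.cos(f)-e*np.sin(f),-6.5,72.5+r*np.sin(f)-e*np.cos(f)])
seq=[(.15,4),(.3,0),(.45,0),(.6,0),(.75,0),(.9,0),(1.05,0),(1.2,0),(1.35,0),(1.45,0)]
p,r,o=tool()
for f,th in seq:
    P,R=pose(tp(f),th); print(f,tp(f).round(0),(r.inv().apply(P-p)*1000).round(1),np.degrees((r.inv()*R).as_rotvec()).round(1)); p,r=P,R
E
python3 plan.py
```

```text
0.15 [-10.  -6.  76.] [ 2.7 -0.3 14.8] [ -0.  -10.9  -0.2]
0.3 [-8. -6. 86.] [-1.4  0.  -0.3] [-0. -4.  0.]
0.45 [-6. -6. 95.] [-4.4  0.  -8.2] [0. 0. 0.]
0.6 [ -2.  -6. 103.] [-5.6  0.  -7.4] [0. 0. 0.]
0.75 [  3.  -6. 111.] [-6.7  0.  -6.5] [0. 0. 0.]
0.9 [ 10.  -6. 118.] [-7.6  0.  -5.4] [0. 0. 0.]
1.05 [ 17.  -6. 124.] [-8.3  0.  -4.3] [0. 0. 0.]
1.2 [ 25.  -6. 128.] [-8.8  0.  -3. ] [0. 0. 0.]
1.35 [ 34.  -6. 132.] [-9.2  0.  -1.6] [0. 0. 0.]
1.45 [ 40.  -6. 133.] [-6.2  0.  -0.3] [0. 0. 0.]
```

First I'll do the rest of the levering and check it.

```bash
python3 -m crank '[{"jaw":0,"x":0.6,"y":0,"z":3.5,"ax":0,"ay":-2.7,"az":0},{"jaw":0,"x":0.6,"y":0,"z":3.5,"ax":0,"ay":-2.7,"az":0},{"jaw":0,"x":0.6,"y":0,"z":3.5,"ax":0,"ay":-2.7,"az":0},{"jaw":0,"x":0.6,"y":0,"z":3.5,"ax":0,"ay":-2.7,"az":0},{"jaw":0,"x":0,"y":0,"z":0,"ax":0,"ay":0,"az":0},{"jaw":0,"x":0,"y":0,"z":0,"ax":0,"ay":0,"az":0}]'
python3 - <<'E'
from h import *
tipnow(); lid()
E
python3 plan.py
```

```text
t: 15.0
eef_pos: [0.5136, -0.2817, 0.0796]
tool_rot: [0.061, 0.446, 0.892, -0.031]
contact_force: [-0.8, 1.6, -3.6]
gripper_width: 0.275
t 15.00 tip [-8.4 -6.8 76.2] pitch 4.2 yaw -0.2 F tin [-1.7  0.3 -3.6] M [ 0.    0.95 -0.02] w 0.275
scene lid slope x 0.126 y 0.004 n 402, z at x=-20: 82.9
0.15 [-10.  -6.  76.] [ 1.4 -0.1  0.1] [-0.  -0.2 -0.2]
0.3 [-8. -6. 86.] [-1.4  0.  -0.3] [-0. -4.  0.]
0.45 [-6. -6. 95.] [-4.4  0.  -8.2] [0. 0. 0.]
0.6 [ -2.  -6. 103.] [-5.6  0.  -7.4] [0. 0. 0.]
0.75 [  3.  -6. 111.] [-6.7  0.  -6.5] [0. 0. 0.]
0.9 [ 10.  -6. 118.] [-7.6  0.  -5.4] [0. 0. 0.]
1.05 [ 17.  -6. 124.] [-8.3  0.  -4.3] [0. 0. 0.]
1.2 [ 25.  -6. 128.] [-8.8  0.  -3. ] [0. 0. 0.]
1.35 [ 34.  -6. 132.] [-9.2  0.  -1.6] [0. 0. 0.]
1.45 [ 40.  -6. 133.] [-6.2  0.  -0.3] [0. 0. 0.]
```

```bash
python3 -m crank '[{"jaw":0,"x":0,"y":0,"z":0,"ax":0,"ay":-2,"az":0},{"jaw":0,"x":0,"y":0,"z":0,"ax":0,"ay":-2,"az":0},{"jaw":0,"x":-2,"y":0,"z":-4,"ax":0,"ay":0,"az":0},{"jaw":0,"x":-2,"y":0,"z":-4,"ax":0,"ay":0,"az":0},{"jaw":0,"x":-3,"y":0,"z":-4,"ax":0,"ay":0,"az":0},{"jaw":0,"x":-3,"y":0,"z":-4,"ax":0,"ay":0,"az":0},{"jaw":0,"x":0,"y":0,"z":0,"ax":0,"ay":0,"az":0}]'
python3 - <<'E'
from h import *
tipnow(); lid()
E
python3 plan.py
```

```text
t: 15.92
eef_pos: [0.5183, -0.2877, 0.0982]
tool_rot: [0.094, 0.445, 0.889, -0.047]
contact_force: [-2.3, 0.9, -3.2]
gripper_width: 0.271
t 15.93 tip [ -0.9  -6.8 103.9] pitch -0.0 yaw -0.2 F tin [-2.1 -1.2 -3.2] M [-0.1   1.03 -0.06] w 0.271
scene lid slope x -0.333 y 0.202 n 417, z at x=-20: 73.1
0.15 [-10.  -6.  76.] [12.5 -0.2 16.4] [ 0.   4.  -0.2]
0.3 [-8. -6. 86.] [-1.4  0.  -0.3] [-0. -4.  0.]
0.45 [-6. -6. 95.] [-4.4  0.  -8.2] [0. 0. 0.]
0.6 [ -2.  -6. 103.] [-5.6  0.  -7.4] [0. 0. 0.]
0.75 [  3.  -6. 111.] [-6.7  0.  -6.5] [0. 0. 0.]
0.9 [ 10.  -6. 118.] [-7.6  0.  -5.4] [0. 0. 0.]
1.05 [ 17.  -6. 124.] [-8.3  0.  -4.3] [0. 0. 0.]
1.2 [ 25.  -6. 128.] [-8.8  0.  -3. ] [0. 0. 0.]
1.35 [ 34.  -6. 132.] [-9.2  0.  -1.6] [0. 0. 0.]
1.45 [ 40.  -6. 133.] [-6.2  0.  -0.3] [0. 0. 0.]
```

```bash
python3 -m crank '[{"jaw":0,"x":-6.5,"y":0,"z":-6.5,"ax":0,"ay":0,"az":0},{"jaw":0,"x":-7.5,"y":0,"z":-5.5,"ax":0,"ay":0,"az":0},{"jaw":0,"x":-8,"y":0,"z":-4.5,"ax":0,"ay":0,"az":0},{"jaw":0,"x":-9,"y":0,"z":-3,"ax":0,"ay":0,"az":0},{"jaw":0,"x":-9,"y":0,"z":-1.5,"ax":0,"ay":0,"az":0},{"jaw":0,"x":-6,"y":0,"z":-0.5,"ax":0,"ay":0,"az":0},{"jaw":0,"x":0,"y":0,"z":0,"ax":0,"ay":0,"az":0},{"jaw":0,"x":0,"y":0,"z":0,"ax":0,"ay":0,"az":0}]'
python3 - <<'E'
from h import *
tipnow()
o=[]
for n in('scene','side'):
    im,d,c=shot(n); q=proj([toworld([0,0,100])],c)[0].astype(int); o.append(cv2.resize(im[q[1]-90:q[1]+90,q[0]-60:q[0]+60],(400,600),interpolation=cv2.INTER_CUBIC))
save(np.hstack(o),'mix5.png')
E
```

```text
t: 16.98
eef_pos: [0.5427, -0.32, 0.1286]
tool_rot: [0.094, 0.445, 0.89, -0.047]
contact_force: [0.5, 1.0, -0.6]
gripper_width: 0.271
t 16.98 tip [ 39.6  -6.8 134.4] pitch -0.0 yaw -0.2 F tin [-0.5  1.  -0.6] M [-0.01  0.42  0.01] w 0.271
```

View pics/mix5.png

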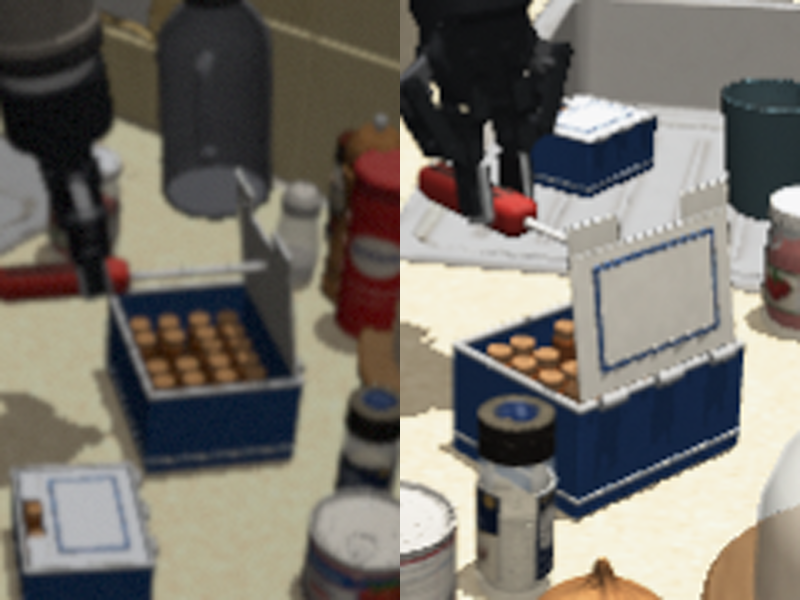

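```bash
cat >> h.py <<'E'
def lidup(name):
    im,d,c=shot(name); v,u=np.mgrid[0:480,0:640]; uv=np.c_[u.ravel(),v.ravel()]; k=d.ravel()>0
    P=totin(bydepth(uv[k],d,c)); m=(abs(P[:,1])<55)&(P[:,0]>10)&(P[:,0]<90)&(P[:,2]>85)&(P[:,2]<150); Q=P[m]
    for _ in range(4):
        A=np.c_[Q[:,1:],np.ones(len(Q))]; s=np.linalg.lstsq(A,Q[:,0],rcond=None)[0]; e=abs(Q[:,0]-A@s); Q=Q[e<max(2*np.median(e),1)]
    print(name,'lid angle %.3f n %d'%(np.pi/2+np.arctan(s[1]),len(Q)))
E
python3 -m crank '[{"jaw":0,"x":30,"y":0,"z":0,"ax":0,"ay":0,"az":0},{"jaw":0,"x":50,"y":0,"z":-15,"ax":0,"ay":0,"az":0},{"jaw":0,"x":50,"y":0,"z":-20,"ax":0,"ay":0,"az":0},{"jaw":0,"x":0,"y":0,"z":0,"ax":0,"ay":0,"az":0}]'
python3 - <<'E'
from h import *
tipnow(); lidup('scene'); lidup('side'); goto([.467,-.129,.12],_R0 if 0 else __import__('h')._R0)
E
```

```text
t: 17.58
eef_pos: [0.46, -0.2092, 0.1359]
tool_rot: [0.094, 0.443, 0.891, -0.046]
contact_force: [0.4, 0.8, -0.5]
gripper_width: 0.271
t 17.57 tip [-98.6  -5.2 141.5] pitch 0.1 yaw 0.1 F tin [-0.4  0.8 -0.5] M [0.01 0.21 0.  ] w 0.271
scene lid angle 1.424 n 267
side lid angle 1.427 n 851
shift in tool mm [65.4 53.6  2.6]
rotvec deg [-10.1   0.1 -47.5]
```

```bash
python3 -m crank '[{"jaw":0,"x":33,"y":27,"z":0,"ax":0,"ay":0,"az":0},{"jaw":0,"x":33,"y":27,"z":2,"ax":0,"ay":0,"az":0},{"jaw":0,"x":0,"y":0,"z":0,"ax":-1.7,"ay":0,"az":-7.9},{"jaw":0,"x":0,"y":0,"z":0,"ax":-1.7,"ay":0,"az":-7.9},{"jaw":0,"x":0,"y":0,"z":0,"ax":-1.7,"ay":0,"az":-7.9},{"jaw":0,"x":0,"y":0,"z":0,"ax":-1.7,"ay":0,"az":-7.9},{"jaw":0,"x":0,"y":0,"z":0,"ax":-1.7,"ay":0,"az":-7.9},{"jaw":0,"x":0,"y":0,"z":0,"ax":-1.7,"ay":0,"az":-7.9},{"jaw":0,"x":0,"y":0,"z":0,"ax":0,"ay":0,"az":0},{"jaw":0,"x":0,"y":0,"z":0,"ax":0,"ay":0,"az":0}]'
python3 - <<'E'
from h import *; import h
goto([.467,-.129,.008],h._R0)
p,r,o=tool(); im,d,c=shot('side'); P=proj([p+r.apply(TIP),p+r.apply(TIP+.198*(-1)*D2T.as_matrix()[:,0])],c); print(P)
q=P.mean(0).astype(int); save(cv2.resize(im[q[1]-45:q[1]+45,q[0]-60:q[0]+60],(800,600)),'side6.png')
E
```

```text
t: 18.92
eef_pos: [0.4665, -0.1288, 0.1196]
tool_rot: [0.105, 0.042, 0.994, -0.003]
contact_force: [-0.2, 0.4, -0.4]
gripper_width: 0.268
shift in tool mm [ 22.9  -0.5 109.3]
rotvec deg [ 0.1  0.  -0.4]
[[305.1670187  204.46566531]
 [221.52763413 203.02490043]]
```

View pics/side6.png

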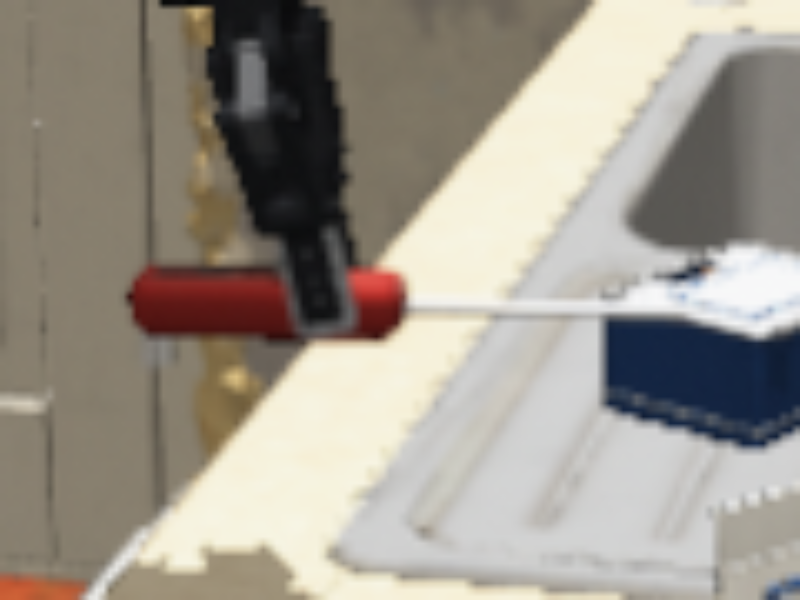

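The driver is still level in the grip, with the handle at about (270,300) and the shaft at (520,305) in the crop. I'll lay it back where it was.

```bash
python3 -m crank '[{"jaw":0,"x":8,"y":0,"z":38,"ax":0,"ay":0,"az":0},{"jaw":0,"x":8,"y":0,"z":38,"ax":0,"ay":0,"az":0},{"jaw":0,"x":4,"y":0,"z":20,"ax":0,"ay":0,"az":0},{"jaw":0,"x":2,"y":0,"z":10,"ax":0,"ay":0,"az":0},{"jaw":0,"x":1,"y":0,"z":3,"ax":0,"ay":0,"az":0},{"jaw":0,"x":0,"y":0,"z":1.5,"ax":0,"ay":0,"az":0},{"jaw":0,"x":0,"y":0,"z":0,"ax":0,"ay":0,"az":0}]'
python3 -m crank '[{"jaw":35,"x":0,"y":0,"z":0,"ax":0,"ay":0,"az":0},{"jaw":45,"x":0,"y":0,"z":0,"ax":0,"ay":0,"az":0},{"jaw":60,"x":0,"y":0,"z":0,"ax":0,"ay":0,"az":0},{"jaw":60,"x":0,"y":0,"z":0,"ax":0,"ay":0,"az":0},{"jaw":60,"x":-2,"y":0,"z":-10,"ax":0,"ay":0,"az":0},{"jaw":60,"x":-8,"y":0,"z":-40,"ax":0,"ay":0,"az":0},{"jaw":60,"x":-10,"y":0,"z":-50,"ax":0,"ay":0,"az":0},{"jaw":60,"x":-10,"y":0,"z":-50,"ax":0,"ay":0,"az":0},{"jaw":60,"x":0,"y":0,"z":0,"ax":0,"ay":0,"az":0},{"jaw":60,"x":0,"y":0,"z":0,"ax":0,"ay":0,"az":0}]'
python3 - <<'E'
from h import *
lidup('side'); im,d,c=shot('scene'); save(im,'scene7.png')
hsv=cv2.cvtColor(im,cv2.COLOR_RGB2HSV); m=(((hsv[...,0]<6)|(hsv[...,0]>174))&(hsv[...,1]>150)&(hsv[...,2]>60)).astype(np.uint8)
N,L,S,C=cv2.connectedComponentsWithStats(m)
for i in range(1,N):
    if S[i,4]>100: print(S[i],bydepth([C[i]],d,c).round(3))
for k,v in {'jam':(348,203),'tomato':(434,308),'spice':(437,272)}.items(): print(k,bydepth([v],d,c).round(3))
E
```

```text
t: 19.85
eef_pos: [0.467, -0.1281, 0.0073]
tool_rot: [0.106, 0.04, 0.994, -0.003]
contact_force: [-0.1, -0.4, -0.9]
gripper_width: 0.274
t: 21.1
eef_pos: [0.4639, -0.1284, 0.1597]
tool_rot: [0.105, 0.04, 0.994, -0.003]
contact_force: [-0.2, -0.4, -0.7]
gripper_width: 0.6
side lid angle 1.428 n 789
[ 89  31  18  30 266] [[1.169 1.253 0.323]]
[430 197  26  14 278] [[ 0.769 -0.474  0.151]]
[430 212  24  19 257] [[ 0.749 -0.483  0.118]]
[425 230  21  23 261] [[ 0.745 -0.473  0.045]]
[248 264  29  24 181] [[ 0.435 -0.133  0.019]]
jam [[ 0.752 -0.214  0.092]]
tomato [[ 0.48  -0.549  0.054]]
spice [[ 0.539 -0.532  0.105]]
```

View pics/scene7.png

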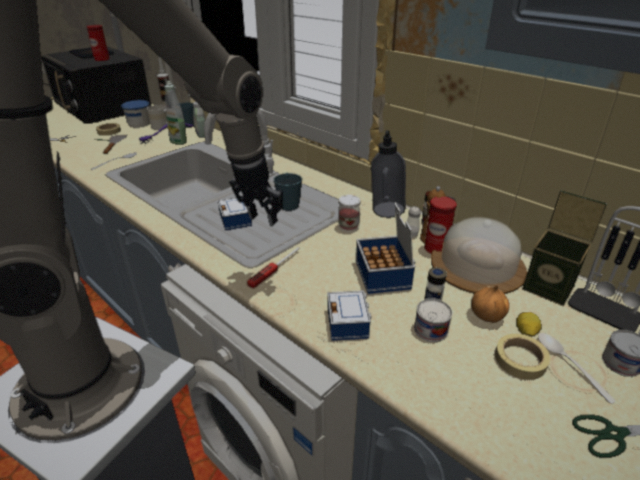

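The lid stands upright at (405,240), the driver lies flat on the counter at (272,268), and the bystanders haven't moved.

```bash
python3 -c "
from station import ticket; print(ticket.hand_in())"
```

```text
the job is handed in; nothing more can be done
None
```

The lid of the largest blue tin was levered up and swung open, the screwdriver is lying flat on the worktop, and I handed the job in at about 21 s of the 61 s. The hand-in gave no verdict.

- **Finding the gap:** the wrist image and depth put it at tin y ≈ -6.5 mm. The tip met no noticeable resistance going down past the vial tops, so I did not have to search along the slot.
- **Levering:** with the tip under the lid, I levered it free over the front bead, to about 0.126 rad, with no finger on it.
- **Opening:** I swung the lid up with the shaft against its underside.
- **Putting the screwdriver back:** I laid it where it was at the start, clear of the tin.

**Last checks:**
- **Lid:** the side camera put it at 1.43 rad, above the 1.2 needed; the scene camera had agreed (1.42 rad) just before I laid the screwdriver down.
- **Screwdriver:** its handle is within about 3 mm of its starting reading, and it looks flat in the last picture.
- **Bystanders:** the jam jar, tomato tin and spice jar all read within about 5 mm of their first readings, which is within the scatter of the depth readings.

**Not confirmed:** I could not measure the force at the lid and bead directly. The net wrist force stayed under about 5 N, but the moment during levering could mean up to about 27 N at the lid and slightly less at the bead. Each is below the 40 N limit, but their sum would not be if the two are added. Before the lid moved, the two cameras' lid slopes differed by about 0.01 rad.

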